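# Index a sprocket on the rotary table to the setting dog and clamp it

## Task

Set the rotary indexing table for the next punch mark on the sprocket: keep the fingers closed and push the black hand pin sideways with a fingertip, turning the table until its white index line stands exactly at the red line of the setting dog. Then press the black ball of the raised clamp lever gently all the way down, so that the table is locked there, and take the hand away. Grip nothing, leave the dog at its setting, and leave the hammer, the green compound bar, the caliper and the pliers where they lie.

Things in the scene. Friction and masses are not known exactly. Their poses are not given: they have to be found in the camera images.
- table (a joint): Angle of the turning table about its upright axis, rad; grows counter-clockwise seen from above, 0 when the index line points along the base's own -x; range -1.6 to 1.6. Starts 0.55 to 1.4 rad counter-clockwise of the dog: turn it clockwise. With the clamp free, about 4 N on the pin turns it; friction stops it wherever the push stops.
- setting_dog (a joint): Angle of the red setting dog about the same axis, with the same zero and sense as table: the two lines coincide when table equals it. Friction holds the dog on the graduated ring; it must not be shifted.
- clamp_lever (a joint): Cam clamp lever, rad: 0 raised (46 degrees up) and free, 0.80 pressed down on its stop, level and locked. The ball needs about 7 N at first; lower down a brake shoe tightens on the table and it needs about 8 to 12 N. Let go, it eases back by up to 0.05 and stays. Starts at 0 to 0.12.
- base_center (a point): Point on the turning axis at the table's top face, 60 mm above the bench; x axis from the dog's side to the clamp's side of the fixed grey base, z up. The table is a dark steel disc 160 mm across; round it lies a fixed ring with 5 degree lines, 183 mm across, top 50 mm above the bench. A sprocket 69 mm across, 19 mm high, is bolted on the centre; the stud reaches 102 mm above the bench.
- index_mark (a point): Outer end of the white index line on the table's bevelled rim, 81 mm from the axis, 52 mm above the bench; it turns with the table.
- target_mark (a point): Inner end of the red line on the setting dog, 81 mm from the axis, 52 mm above the bench. The dog is a red block 15 mm wide that reaches out to 115 mm from the axis (brass thumbscrew) and up to 55 mm above the bench.
- pin_mid (a point): On the axis of the upright black hand pin, 80 mm above the bench. The pin is 14 mm across, on a brass foot 20 mm across and 3.5 mm high; its top is 96.5 mm above the bench. It stands 60 mm from the turning axis, on the same radius as the index line. Between it and the sprocket's teeth are 18 mm of free table.
- lever_knob (a point): Centre of the black ball, 20 mm across, at the end of the clamp lever, on its side away from the table, 50 mm from the pivot. Raised, it is 82 mm above the bench and 136 mm from the turning axis; pressed fully down, 46 mm above the bench and 151 mm from the axis.
- clamp_pivot (a point): Centre of the clamp lever's level pivot, 46 mm above the bench, 101 mm from the turning axis, on the side of the base away from the dog; the lever swings in the upright plane through this point and the turning axis.
- hammer: Wooden-handled hammer, 336 mm long, 33 mm high, lying on the bench; origin under its middle. Must not be moved.
- compound: Green bar of polishing compound, 102 mm long, 48 mm wide, 35 mm high, lying on the bench; origin under its middle. Must not be moved.
- caliper: Steel caliper, 230 mm long, 68 mm wide over its jaws, 9 mm high, lying on the bench; origin under its middle. Must not be moved.
- pliers: Pliers with red grips, 192 mm long, 64 mm wide, 12 mm high, lying on the bench; origin under their middle. Must not be moved.

How it is judged:
On the way, in this order (a step that is already met when the one before it is completed fails the run):
1. the table is turned until the white index line stands at the dog's red line, with the clamp still free (horizontal distance between index_mark and target_mark below 0.0035 m and value of joint clamp_lever below 0.3 rad and velocity of joint table between -0.05 and 0.05 rad/s), for 0.3 s.
2. the clamp lever is pressed fully down with the lines still together (horizontal distance between index_mark and target_mark below 0.0035 m and value of joint clamp_lever above 0.68 rad), for 0.2 s.
At the end, for the whole second after the job is handed in: The outer end of the white index line is within 3.5 mm (2.5 degrees, half of the finest scale division) of the inner end of the dog's red line, the clamp lever is down (at least 0.68 of its 0.80 rad), and the table is at rest (all of step 2 and velocity of joint table between -0.02 and 0.02 rad/s); the robot touches nothing.
It fails at once if the hand pin or the lever's ball is taken between the fingers instead of being pushed ((horizontal distance between the grasp point and pin_mid below 0.009 m and z of the grasp point in the frame of pin_mid below 0.03 m) or (horizontal distance between the grasp point and lever_knob below 0.009 m and z of the grasp point in the frame of lever_knob below 0.015 m)).
It fails at once if the clamp lever is forced (more than 60 N) (contact force between the arm and clamp_lever above 60 N).
It fails at once if the setting dog is shifted by more than 3 mm (distance of target_mark from where it was at the start of the episode above 0.003 m).
It fails at once if the hammer, green compound bar, caliper or pliers are moved by more than 15 mm (distance of any of hammer, compound, caliper, pliers from where it was at the start of the episode above 0.015 m).
It also fails if it takes over 48 s, if anything falls off the work surface, if the arm or the gripper's body presses on something with over 40 N, if the wrist force passes 120 N, or if a joint passes its speed limit or range.

## Robot

A 6-joint arm with a two-finger parallel gripper is mounted at the origin on a cart in front of the work surface, level with it; the furniture and walls round the work are solid. World frame = base frame: x ahead of the robot, y to its left, z up, the work surface at z = 0. Lengths are in m, angles in rad, forces in N, time in s.
With the tool pointing down it reaches from about 0.325 to 0.875 m from the base axis. Payload 4.4 kg.
Tool frame: the origin (TCP) lies midway between the tips of the shut fingers; the grasp point (between the pads) lies 19 mm behind it; z points along the fingers, y is the direction in which the jaws open and shut (so a half turn about z gives the same grasp; the last joint's range is limited). The gripper opens to 85 mm and grips with 20 to 120 N. Pads are 22 mm wide; open, the fingers measure 114 mm over their backs; the gripper's body (76 mm by 85 mm) begins 54 mm behind the grasp point. The pads swing forward as they close: fully open they stand 13 mm farther back than shut.
Start: joints at [-1.391, 0.207, 1.542, -0, 1.393, -0.15], TCP at [0.186, -0.544, 0.231] pointing down, gripper open.
Joint ranges: [-2.73, 2.73], [-0.86, 2.22], [0.23, 2.46], [-1.11, 4.25], [0.08, 2.63], [-2.82, 2.82]. Speed limits (rad/s): [2.79, 2.79, 3.14, 3.14, 3.14, 3.14].

## Interface

Orientations are given as a rotation vector (axis times angle).
In Python, from cell import arm gives the robot as it stands. Calls block until the motion is done:
- arm.move_pose(position, orientation): joint-space move of the TCP to a pose.
- arm.line_to(position, rotation=None, speed=0.15, threshold=None): straight line of the TCP; rotation=None keeps the orientation; speed is the mean speed in m/s. With threshold (N) it stops when the force on the tool has changed by that much, and returns True; else False.
- arm.move_j(angles): joint-space move.
- arm.ungrasp() and arm.grasp(grasp_force=None): open the fingers fully, or close them until they stop; grasp_force is the grip in N (None keeps the last).
- arm.pause(seconds).
- arm.inverse_kinematics(position, orientation): joint angles nearest the present ones, or None.
- arm.read_camera(name): name is "side" or "top" or "wrist"; returns the picture (480x640x3 uint8, red, green, blue); there is no depth.
- arm.camera_params(name): a dict with "K" (3x3 intrinsics, pixels), "R" (3x3) and "t" (3): a world point X has camera coordinates R X + t. Camera axes: x right, y down, z forward; pixel columns grow to the right and rows downward; lengths in m; the calibration is good to about 2 mm. A picture is of the moment at which its call begins: read the wrist's pose just before it. camera_params takes no time and is no camera call; for the wrist camera it gives the pose at the moment of the call.
A pose or a line that the arm cannot do raises arm.MotionError and nothing moves.
- arm.hand_in(): hands the job in, once; it reports no verdict.
Readings, each from a call of its own:
- arm.current_time(): time.
- arm.current_joint_positions(): joint angles.
- arm.current_qd(): joint speeds.
- arm.current_effort(): joint torques, N m.
- arm.current_ee_pos(): TCP position.
- arm.current_orientation(): TCP orientation.
- arm.current_ft_force(): force on the tool from outside, world axes, zero at the start.
- arm.current_wrist_torque(): the same for the moment, N m.
- arm.current_opening(): opening from 0.0 (shut) to 1.0 (fully open).
Only numpy, scipy, OpenCV 4.12 (cv2) and the standard library are available. Lean on these libraries where they do the work, as an engineer would, in place of code of your own. Each camera call takes 0.05 s, during which the arm holds its last target.

## Working session

There is one attempt and no reset: what is moved stays moved. The work goes in short steps, each a Python script; the robot and the scene stay as the last script left them, time stands still between calls to the robot, and variables do not carry over. Pictures are saved under pics/ and viewed, and the job is handed in when it is done.

```bash
ls; mkdir -p pics; python3 - <<'E'
from cell import arm
import cv2, numpy as np
for n in ("top","side","wrist"):
    im=arm.read_camera(n); cv2.imwrite(f"pics/{n}0.png",im[:,:,::-1])
    p=arm.camera_params(n); print(n,p["K"].tolist(),np.round(p["R"],3).tolist(),p["t"], "C",-p["R"].T@p["t"])
print(arm.current_time(),arm.current_ee_pos(),arm.current_orientation(),arm.current_ft_force())
E
```

```text
pics
top [[500.3205269112667, 0.0, 319.97725151867525], [0.0, 500.3205269112667, 238.58256300116605], [0.0, 0.0, 1.0]] [[0.001, -1.0, -0.007], [-0.997, -0.001, -0.071], [0.071, 0.007, -0.997]] [0.00151297 0.54607508 1.26596432] C [ 0.45459741 -0.00661663  1.30160031]
side [[507.5782456119042, 0.0, 315.7326166362702], [0.0, 507.5782456119042, 239.36184521724576], [0.0, 0.0, 1.0]] [[-0.975, -0.224, 0.003], [-0.119, 0.506, -0.854], [0.19, -0.833, -0.52]] [0.48818183 0.15201102 1.04941185] C [0.29428198 0.90662476 0.67388704]
wrist [[362.236972091729, 0.0, 318.94559180669626], [0.0, 362.236972091729, 243.38701028339554], [0.0, 0.0, 1.0]] [[0.323, -0.946, -0.001], [-0.899, -0.307, 0.311], [-0.294, -0.1, -0.951]] [-0.57437295 -0.04006393  0.37929828] C [ 0.26117858 -0.51810746  0.37246074]
0.15 [ 0.18610063 -0.54343296  0.23036477] [-3.09721370e+00 -5.15420060e-01  3.57886655e-05] [-0.68993501 -0.36453925  0.85235667]
```

View pics/top0.png

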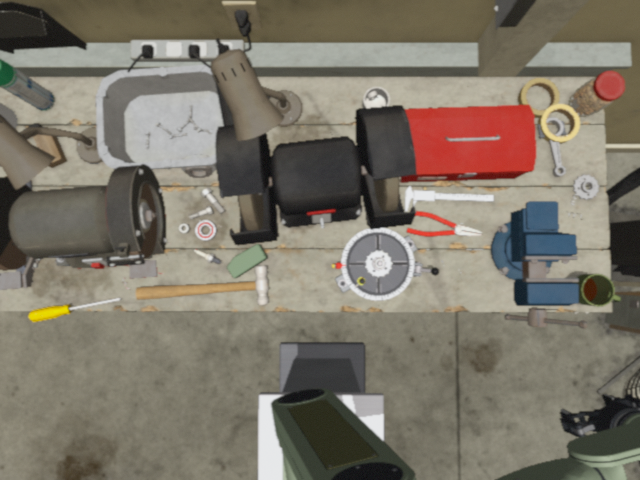

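View pics/side0.png

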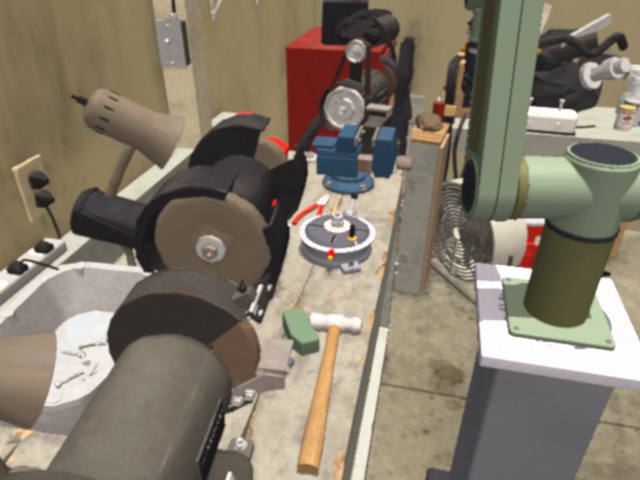

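View pics/wrist0.png

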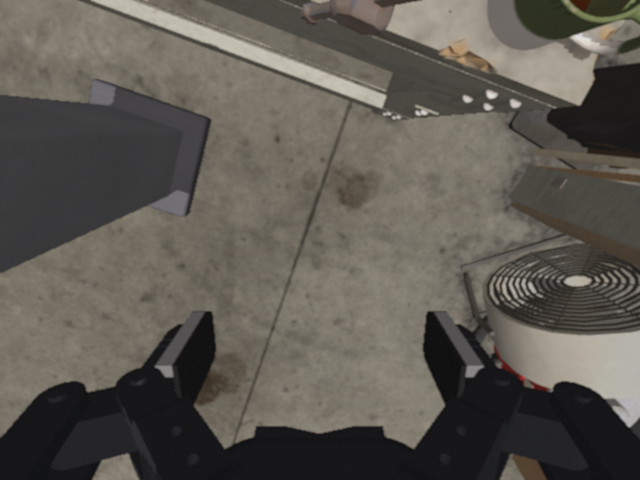

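```bash
cat > h.py <<'E'
from cell import arm
import cv2, numpy as np
def cast(p,uv,z):
    K,R,t=p["K"],p["R"],p["t"]
    d=R.T@np.linalg.solve(K,np.array([uv[0],uv[1],1.0])); C=-R.T@t
    return C+d*(z-C[2])/d[2]
def proj(p,X):
    c=p["K"]@(p["R"]@np.asarray(X)+p["t"]); return c[:2]/c[2]
def snap(n,name=None):
    p=arm.camera_params(n); im=arm.read_camera(n)
    if name: cv2.imwrite(f"pics/{name}.png",im[:,:,::-1])
    return p,im
E
python3 - <<'E'
from h import *
im=cv2.imread("pics/top0.png"); p=arm.camera_params("top")
cv2.imwrite("pics/topz.png",cv2.resize(im[215:310,320:450],None,fx=6,fy=6,interpolation=cv2.INTER_CUBIC))
for uv,z in (((378,262.5),.06),((361,281),.0965),((335,266),.055),((434,271),.08),((262,285),.03),((246,260),.035)): print(uv,cast(p,uv,z))
im=cv2.imread("pics/side0.png")
cv2.imwrite("pics/sidez.png",cv2.resize(im[190:290,280:400],None,fx=6,fy=6,interpolation=cv2.INTER_CUBIC))
E
```

```text
(378, 262.5) [ 0.48384822 -0.14216182  0.06      ]
(361, 281) [ 0.43861025 -0.09710254  0.0965    ]
(335, 266) [ 0.47517624 -0.03574983  0.055     ]
(434, 271) [ 0.46282915 -0.27597452  0.08      ]
(262, 285) [0.42735825 0.14861602 0.03      ]
(246, 260) [0.49048233 0.18914569 0.035     ]
```

View pics/topz.png

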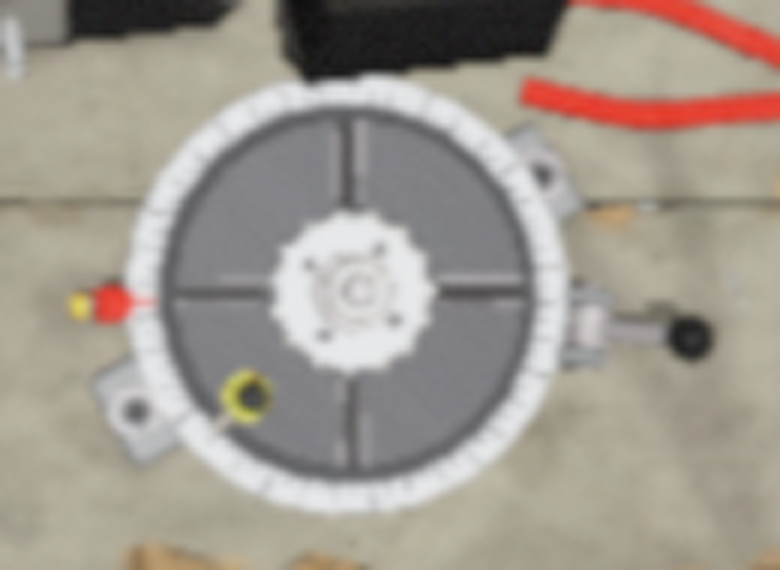

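View pics/sidez.png

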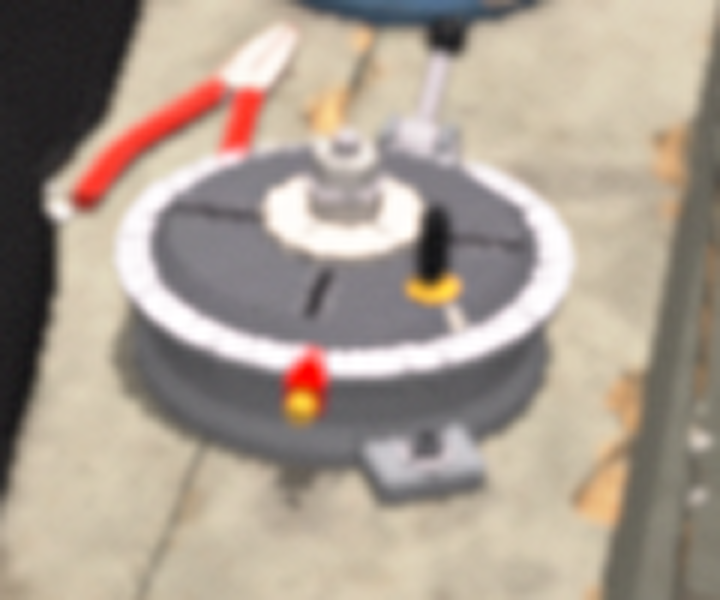

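```bash
cat >> h.py <<'E'
def ori(yaw):  # tool down, tool x at world angle yaw
    y=(yaw+np.pi)%(2*np.pi)-np.pi
    return np.pi*np.array([np.cos(y/2),np.sin(y/2),0])
E
python3 - <<'E'
from h import *
from scipy.spatial.transform import Rotation as Ro
print(np.round(Ro.from_rotvec(ori(2.0)).as_matrix(),2).tolist(),np.cos(2),np.sin(2))
c=np.array([.481,-.142])
for yaw in (-2.3,-1.57,0,1.0,1.57,2.0,2.33):
    for P in ([.481,-.142,.22],[.417,-.118,.07],[.455,-.082,.07],[.46,-.275,.06]):
        q=arm.inverse_kinematics(P,ori(yaw)); print(yaw,P,None if q is None else np.round(q,2))
p=arm.camera_params("top")
for uv in ((390,225),(355,222),(255,240)):
    print([np.round(cast(p,uv,z),3)[:2].tolist() for z in (0.1,.2,.3)])
E
```

```text
[[-0.42, 0.91, 0.0], [0.91, 0.42, -0.0], [-0.0, 0.0, -1.0]] -0.4161468365471424 0.9092974268256817
-2.3 [0.481, -0.142, 0.22] None
-2.3 [0.417, -0.118, 0.07] None
-2.3 [0.455, -0.082, 0.07] [-0.37  0.18  1.95 -0.    1.01 -2.78]
-2.3 [0.46, -0.275, 0.06] None
-1.57 [0.481, -0.142, 0.22] [-0.46  0.06  1.73 -0.    1.35  2.68]
-1.57 [0.417, -0.118, 0.07] [-0.48  0.12  2.02 -0.    1.    2.66]
-1.57 [0.455, -0.082, 0.07] [-0.37  0.18  1.95 -0.    1.01  2.77]
-1.57 [0.46, -0.275, 0.06] [-0.7   0.33  1.78 -0.    1.03  2.44]
0 [0.481, -0.142, 0.22] [-0.46  0.06  1.73 -0.    1.35  1.11]
0 [0.417, -0.118, 0.07] [-0.48  0.12  2.02 -0.    1.    1.09]
0 [0.455, -0.082, 0.07] [-0.37  0.18  1.95 -0.    1.01  1.2 ]
0 [0.46, -0.275, 0.06] [-0.7   0.33  1.78 -0.    1.03  0.87]
1.0 [0.481, -0.142, 0.22] [-0.46  0.06  1.73 -0.    1.35  0.11]
1.0 [0.417, -0.118, 0.07] [-0.48  0.12  2.02 -0.    1.    0.09]
1.0 [0.455, -0.082, 0.07] [-0.37  0.18  1.95 -0.    1.01  0.2 ]
1.0 [0.46, -0.275, 0.06] [-0.7   0.33  1.78 -0.    1.03 -0.13]
1.57 [0.481, -0.142, 0.22] [-0.46  0.06  1.73  0.    1.35 -0.46]
1.57 [0.417, -0.118, 0.07] [-0.48  0.12  2.02  0.    1.   -0.48]
1.57 [0.455, -0.082, 0.07] [-0.37  0.18  1.95  0.    1.01 -0.37]
1.57 [0.46, -0.275, 0.06] [-0.7   0.33  1.78 -0.    1.03 -0.7 ]
2.0 [0.481, -0.142, 0.22] [-0.46  0.06  1.73 -0.    1.35 -0.89]
2.0 [0.417, -0.118, 0.07] [-0.48  0.12  2.02 -0.    1.   -0.91]
2.0 [0.455, -0.082, 0.07] [-0.37  0.18  1.95 -0.    1.01 -0.8 ]
2.0 [0.46, -0.275, 0.06] [-0.7   0.33  1.78 -0.    1.03 -1.13]
2.33 [0.481, -0.142, 0.22] [-0.46  0.06  1.73 -0.    1.35 -1.22]
2.33 [0.417, -0.118, 0.07] [-0.48  0.12  2.02 -0.    1.   -1.24]
2.33 [0.455, -0.082, 0.07] [-0.37  0.18  1.95 -0.    1.01 -1.13]
2.33 [0.46, -0.275, 0.06] [-0.7   0.33  1.78 -0.    1.03 -1.46]
[[0.573, -0.167], [0.563, -0.154], [0.553, -0.141]]
[[0.58, -0.083], [0.57, -0.077], [0.56, -0.07]]
[[0.537, 0.158], [0.53, 0.144], [0.523, 0.131]]
```

```bash
python3 - <<'E'
from h import *
arm.grasp(20)
print(arm.current_time())
arm.move_pose([.22,-.40,.28],ori(0.33)); 
arm.move_pose([.46,-.17,.22],ori(1.9)); print(arm.current_time(),arm.current_opening())
arm.pause(0.2)
p,im=snap("wrist","w1"); np.savez("w1.npz",**p)
p,im=snap("top","t1")
E
```

```text
0.9167
2.8583 -0.0015132191042758231
```

View pics/w1.png

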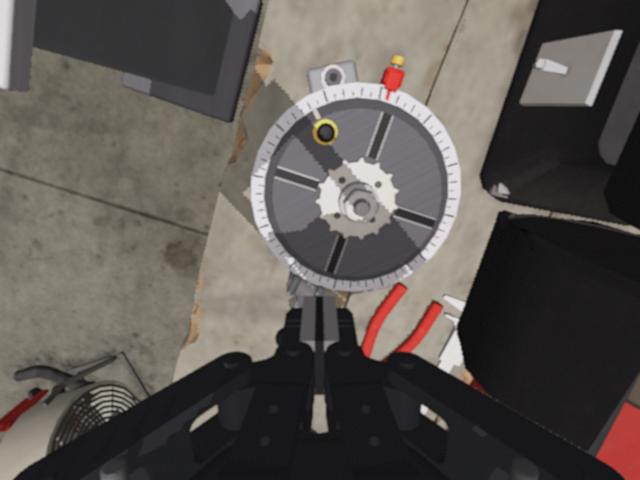

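```bash
cat >> h.py <<'E'
def castm(p,uv,z):
    uv=np.asarray(uv,float).reshape(-1,2)
    d=np.c_[uv,np.ones(len(uv))]@np.linalg.inv(p["K"]).T@p["R"]
    C=-p["R"].T@p["t"]
    return C+d*((z-C[2])/d[:,2])[:,None]
def comp(m):
    n,l,s,cc=cv2.connectedComponentsWithStats(m.astype(np.uint8))
    i=1+np.argmax(s[1:,4]); return l==i,cc[i],s[i,4]
def measure(p,im,c0=None,verbose=True):
    hsv=cv2.cvtColor(im,cv2.COLOR_RGB2HSV); h,s,v=[hsv[:,:,i].astype(int) for i in range(3)]
    cen=c0
    # region of interest around (0.481,-0.142)
    vv,uu=np.mgrid[:480,:640]; W=castm(p,np.c_[uu.ravel(),vv.ravel()],.05).reshape(480,640,3)
    rr=np.hypot(W[:,:,0]-.481,W[:,:,1]+.142)
    if cen is None:
        m=((s<40)&(v>175)&(rr<.115)).astype(np.uint8)
        m=cv2.morphologyEx(m,cv2.MORPH_CLOSE,np.ones((5,5),np.uint8)); mm,_,_=comp(m)
        cs,_=cv2.findContours(mm.astype(np.uint8),cv2.RETR_EXTERNAL,cv2.CHAIN_APPROX_NONE)
        cn=max(cs,key=len); X=castm(p,cn.reshape(-1,2),.05)[:,:2]
        for _ in range(4):
            A=np.c_[2*X,np.ones(len(X))]; b=(X**2).sum(1); sol=np.linalg.lstsq(A,b,rcond=None)[0]
            R=np.sqrt(sol[2]+sol[:2]@sol[:2]); e=np.hypot(*(X-sol[:2]).T)-R; X=X[abs(e)<max(.0015,1.5*e.std())]
        cen=sol[:2]; print("centre",cen,"R",R,"(.0915)",len(X))
    red=(s>150)&(v>110)&((h<8)|(h>172))&(rr<.135)
    yel=(s>110)&(v>110)&(h>18)&(h<35)
    out={"c":cen}
    if red.sum():
        mm,uv,a=comp(red); X=castm(p,np.argwhere(mm)[:,::-1],.053)[:,:2]-cen
        r=np.hypot(*X.T); d=X.mean(0); out["dog_body"]=np.arctan2(d[1],d[0])
        near=X[r<r.min()+.006]; out["dog_line"]=np.arctan2(*near.mean(0)[::-1]); out["dog_rmin"]=r.min(); out["dog_rmax"]=r.max()
    ym=yel&(rr<.085)
    if ym.sum():
        mm,uv,a=comp(ym); cs,_=cv2.findContours(mm.astype(np.uint8),cv2.RETR_EXTERNAL,cv2.CHAIN_APPROX_NONE)
        (u,v_),rad=cv2.minEnclosingCircle(max(cs,key=len)); X=cast(p,(u,v_),.0635)[:2]-cen
        out["pin"]=X+cen; out["pin_ang"]=np.arctan2(X[1],X[0]); out["pin_r"]=np.hypot(*X)
    if verbose:
        for k in out: print(k,np.round(out[k],4))
    return out
E
python3 - <<'E'
from h import *
p=dict(np.load("w1.npz")); im=cv2.imread("pics/w1.png")[:,:,::-1]
o=measure(p,im)
# index line: unwrap at z=.055
c=o["c"]; A=np.linspace(1.2,2.9,680); R=np.linspace(.06,.12,120)
G=np.array([[proj(p,[c[0]+r*np.cos(a),c[1]+r*np.sin(a),.052]) for a in A] for r in R]).astype(np.float32)
u=cv2.remap(np.ascontiguousarray(im),G[:,:,0],G[:,:,1],cv2.INTER_CUBIC)
cv2.imwrite("pics/unw1.png",cv2.resize(u,None,fx=1,fy=3)[:,:,::-1])
pt=arm.camera_params("top"); it=cv2.imread("pics/top0.png")[:,:,::-1]
print("TOP"); measure(pt,it)
E
```

```text
centre [ 0.48496969 -0.13926902] R 0.08372597987408649 (.0915) 529
c [ 0.485  -0.1393]
dog_body -0.9798
dog_line -0.8277
dog_rmin 0.0915
dog_rmax 0.1337
pin [ 0.4399 -0.0995]
pin_ang 2.4185
pin_r 0.0601
TOP
centre [ 0.47878411 -0.1407673 ] R 0.10631687351981901 (.0915) 203
c [ 0.4788 -0.1408]
dog_body -0.8479
dog_line -0.7553
dog_rmin 0.1128
dog_rmax 0.1366
pin [ 0.4394 -0.0996]
pin_ang 2.3339
pin_r 0.057
```

View pics/unw1.png

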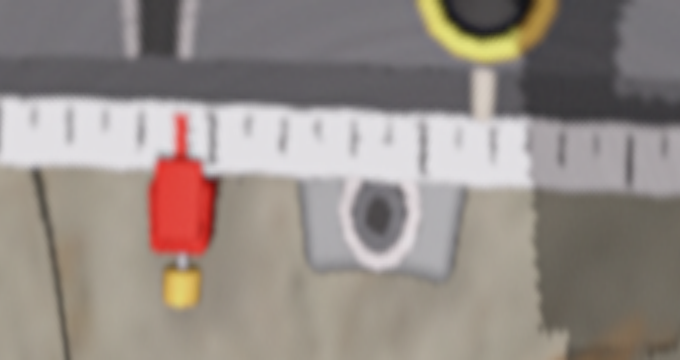

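```bash
cat >> h.py <<'E'
def polar(p,im,c,A,R,z):
    a,r=np.meshgrid(A,R); X=np.stack([c[0]+r*np.cos(a),c[1]+r*np.sin(a),np.full_like(a,z)],-1)
    q=(X@p["R"].T+p["t"])@p["K"].T; G=(q[...,:2]/q[...,2:]).astype(np.float32)
    return cv2.remap(np.ascontiguousarray(im),G[...,0],G[...,1],cv2.INTER_LINEAR)
def centre(p,im,c,A=np.linspace(-np.pi,np.pi,361),n=5):
    c=np.array(c,float); R=np.arange(.070,.112,.0003)
    for _ in range(n):
        g=polar(p,im,c,A,R,.05).astype(int); v=g.min(2); s=g.max(2)-v
        w=(v>165)&(s<30); pts=[];rs=[]
        for j,a in enumerate(A):
            k=np.flatnonzero(w[:,j])
            k=k[(R[k]>.075)]
            if len(k)<15: continue
            k0=k[0]
            # first white pixel followed by mostly white over 5 mm
            if w[k0:k0+16,j].mean()<.8 : continue
            rs.append(R[k0]); pts.append([np.cos(a),np.sin(a)])
        pts=np.array(pts); rs=np.array(rs); ok=np.ones(len(rs),bool)
        for _ in range(5):
            sol=np.linalg.lstsq(np.c_[pts[ok],np.ones(ok.sum())],rs[ok],rcond=None)[0]
            e=rs-np.c_[pts,np.ones(len(rs))]@sol; ok=abs(e)<max(.0007,2*e[ok].std())
        c=c+sol[:2]
    print("centre",np.round(c,4),"inner R",sol[2],"n",ok.sum(),"sd",e[ok].std())
    return c
E
python3 - <<'E'
from h import *
p=dict(np.load("w1.npz")); im=cv2.imread("pics/w1.png")[:,:,::-1]
c=centre(p,im,[.484,-.140])
pt=arm.camera_params("top"); it=cv2.imread("pics/top0.png")[:,:,::-1]
ct=centre(pt,it,[.481,-.142])
A=np.linspace(1.2,2.9,680); R=np.linspace(.06,.12,120)
u=polar(p,im,c,A,R,.052); cv2.imwrite("pics/unw2.png",cv2.resize(u,None,fx=1,fy=3)[:,:,::-1])
i=u.astype(int); red=(i[...,0]>150)&(i[...,1]<90)
k=np.argwhere(red); ln=k[(R[k[:,0]]<.089)]; print("dogline",A[ln[:,1]].mean(),"r",R[k[:,0]].min(),R[k[:,0]].max(), "body",A[k[:,1]].mean())
m=measure(p,im,c); mt=measure(pt,it,ct)
# index line on bevel: bright at r .074-.080
A2=np.linspace(m["pin_ang"]-.2,m["pin_ang"]+.2,400); g=polar(p,im,c,A2,np.linspace(.0735,.079,12),.055).min(2).mean(0); print("index", A2[g>g.max()*.8].mean(),g.max(),np.median(g))
E
```

```text
centre [ 0.4828 -0.1419] inner R 0.0799400552603135 n 202 sd 0.0002109490637815726
centre [ 0.4819 -0.1419] inner R 0.0792284879257849 n 344 sd 0.0003001958723794248
dogline 1.6259324937633373 r 0.0826890756302521 0.10487394957983193 body 1.6257697427601103
c [ 0.4828 -0.1419]
dog_body -0.9501
dog_line -0.793
dog_rmin 0.0911
dog_rmax 0.1323
pin [ 0.4399 -0.0995]
pin_ang 2.3616
pin_r 0.0604
c [ 0.4819 -0.1419]
dog_body -0.8612
dog_line -0.7672
dog_rmin 0.1097
dog_rmax 0.1339
pin [ 0.4394 -0.0996]
pin_ang 2.359
pin_r 0.0599
index 2.364063364961501 193.75 95.16666666666667
```

View pics/unw2.png

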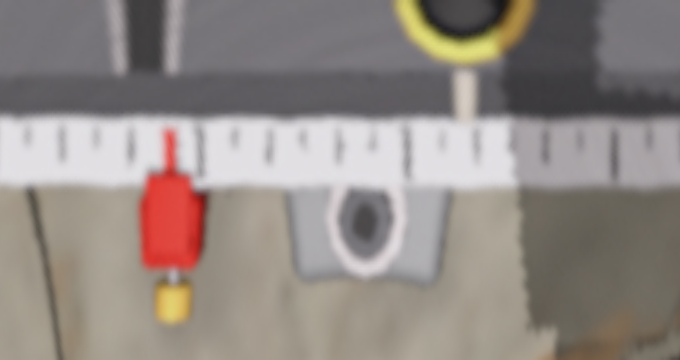

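```bash
cat >> h.py <<'E'
C0=np.array([.4825,-.1419]); DOG=1.626
def fpos(phi,d,z=.070,rho=.06):
    u=np.array([np.cos(phi),np.sin(phi)]); t=np.array([u[1],-u[0]])
    return np.r_[C0+rho*u-d*t,z]
E
python3 - <<'E'
from h import *
phi=2.362
print(arm.current_ft_force(),arm.current_time())
arm.move_pose(fpos(phi,.038,.12),ori(phi))
arm.line_to(fpos(phi,.038),speed=.1)
print(arm.current_ft_force(),arm.current_time(),arm.current_ee_pos()-fpos(phi,.038))
hit=arm.line_to(fpos(phi,.018),speed=.015,threshold=2.0)
e=arm.current_ee_pos(); u=np.array([np.cos(phi),np.sin(phi)]); t=np.array([u[1],-u[0]])
print(hit,e,"d",-(e[:2]-C0)@t,"rho",(e[:2]-C0)@u,arm.current_ft_force(),arm.current_time())
p,im=snap("wrist","w2"); np.savez("w2.npz",**p)
snap("side","s2")
E
```

```text
[-0.93787689  0.5242734  -0.16662676] 3.1583
[-0.16737175 -0.02185672 -0.21360202] 4.35 [ 0.00116625 -0.00074333  0.00088888]
True [ 0.42550338 -0.11360443  0.06957725] d 0.01994423294463317 rho 0.06042749042651917 [ 0.28456419 -0.23024765 -0.18442909] 5.475
```

View pics/w2.png

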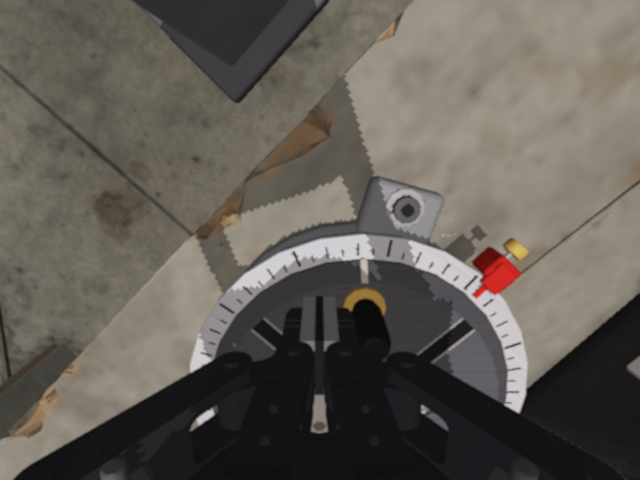

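```bash
cat >> h.py <<'E'
def lines(p,im,c=C0,pa=None,lo=1.3,hi=2.9):
    A=np.arange(lo,hi,.002); R=np.linspace(.081,.089,17)
    i=polar(p,im,c,A,R,.0515).astype(int); red=(i[...,0]>140)&(i[...,1]<100)
    k=np.argwhere(red); dog=A[k[:,1]].mean() if len(k) else None
    g=polar(p,im,c,A,np.linspace(.0745,.0785,9),.055).astype(int); w=g.min(2).mean(0)
    if pa is not None: w=np.where(abs(A-pa)<.2,w,0)
    sel=w>w.max()*.85; ind=A[sel]
    return dog,ind.mean(),ind.std(),w.max()
E
python3 - <<'E'
from h import *
p=dict(np.load("w2.npz")); im=cv2.imread("pics/w2.png")[:,:,::-1]
print(lines(p,im),lines(p,im,pa=2.36))
p=dict(np.load("w1.npz")); im=cv2.imread("pics/w1.png")[:,:,::-1]
print(lines(p,im),lines(p,im,pa=2.36))
d=.0195
for phi in np.arange(2.262,DOG+.10,-.1).tolist()+[DOG+.12]:
    arm.line_to(fpos(phi,d),rotation=ori(phi),speed=.03)
    f=arm.current_ft_force(); e=arm.current_ee_pos(); print(round(phi,3),np.round(f,1),np.round((e-fpos(phi,d))*1e3,1),arm.current_time())
arm.pause(.2)
p,im=snap("wrist","w3"); np.savez("w3.npz",**p); print(lines(p,im),lines(p,im,pa=DOG+.12))
E
```

```text
(np.float64(1.625050583657588), np.float64(2.353000000000001), np.float64(0.00921954445729292), np.float64(171.66666666666666)) (np.float64(1.625050583657588), np.float64(2.353000000000001), np.float64(0.00921954445729292), np.float64(171.66666666666666))
(np.float64(1.6211559633027524), np.float64(2.361000000000001), np.float64(0.011532562594670786), np.float64(193.55555555555554)) (np.float64(1.6211559633027524), np.float64(2.361000000000001), np.float64(0.011532562594670786), np.float64(193.55555555555554))
2.262 [-2.3 -0.9 -2.2] [-1.2  0.3 -0.7] 5.95
2.162 [-2.9 -0.6 -1.6] [-0.9  0.4 -0.5] 6.3083
2.062 [-3.5 -0.1 -1.1] [-0.5  0.3 -0.2] 6.6667
1.962 [-3.3  0.9 -1.1] [0. 0. 0.] 7.025
1.862 [-3.3  0.7 -0.5] [ 0.3 -0.1  0.1] 7.3833
1.762 [-3.1  0.6 -0.4] [ 0.4 -0.2  0.2] 7.7417
1.746 [-4.   0.6  0.7] [ 0.  -0.2  0.1] 7.9917
(np.float64(1.6180461538461544), np.float64(1.7350000000000003), np.float64(0.010376254944182263), np.float64(125.33333333333333)) (np.float64(1.6180461538461544), np.float64(1.7350000000000003), np.float64(0.010376254944182263), np.float64(125.33333333333333))
```

View pics/w3.png

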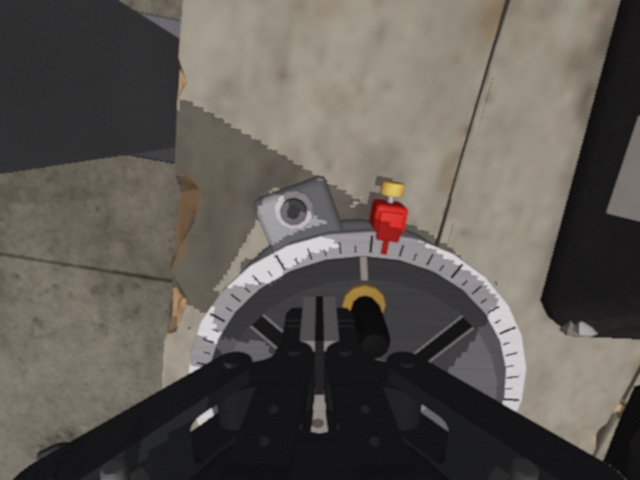

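```bash
python3 - <<'E'
from h import *
d=.0195; phi=1.746
for k in range(5):
    p,im=snap("wrist"); D,I,sd,_=lines(p,im,pa=phi-.01); diff=I-D
    print(round(phi,4),"diff",round(diff,4),"sd",round(sd,4),arm.current_time())
    if diff<.006: break
    phi-= diff*.75 if diff>.05 else diff-.001
    arm.line_to(fpos(phi,d),rotation=ori(phi),speed=.012); arm.pause(.25)
p,im=snap("wrist","w4"); np.savez("w4.npz",**p)
cv2.imwrite("pics/w4z.png",cv2.resize(im[180:300,280:460],None,fx=4,fy=4,interpolation=cv2.INTER_CUBIC)[:,:,::-1])
E
```

```text
1.746 diff 0.1171 sd 0.0104 8.2917
1.6581 diff 0.0225 sd 0.0098 9.2
1.6366 diff 0.0082 sd 0.0104 9.7667
1.6294 diff 0.0014 sd 0.0098 10.3167
```

View pics/w4z.png

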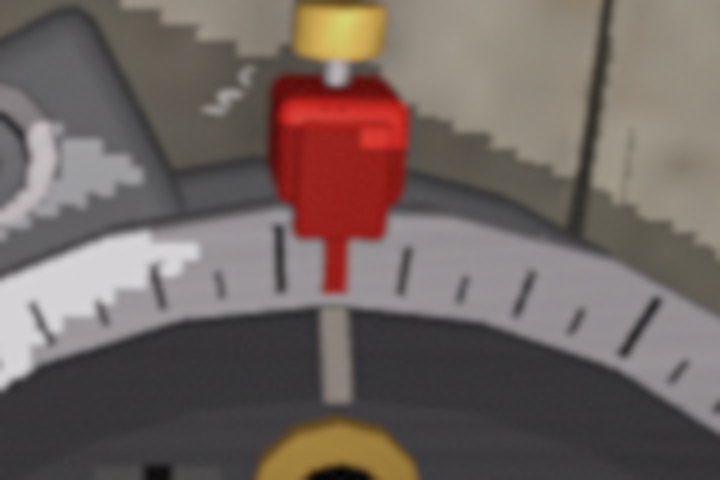

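```bash
python3 - <<'E'
from h import *
phi=1.6294
arm.line_to(fpos(phi,.036),speed=.05)
arm.line_to(fpos(phi,.036,.16),speed=.15)
arm.move_pose([.395,-.262,.19],ori(0.2)); arm.pause(.2)
print(arm.current_time(),arm.current_ee_pos())
p,im=snap("wrist","w5"); np.savez("w5.npz",**p)
p,im=snap("side","s5"); p,im=snap("top","t5")
cv2.imwrite("pics/s5z.png",cv2.resize(im[215:310,320:450],None,fx=6,fy=6,interpolation=cv2.INTER_CUBIC)[:,:,::-1])
E
```

```text
12.775 [ 0.39517469 -0.2610046   0.18957745]
```

View pics/w5.png

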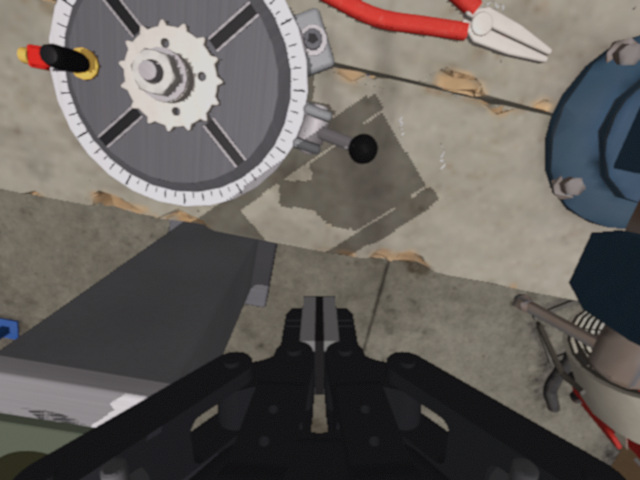

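View pics/s5z.png

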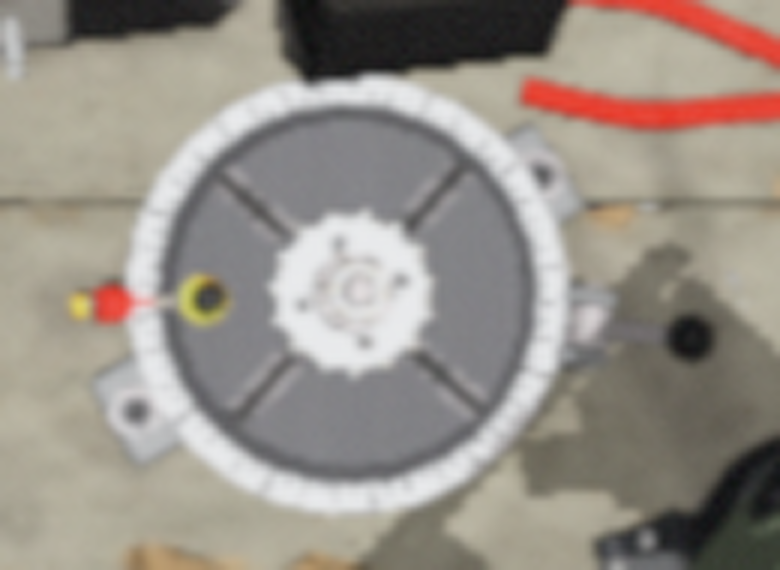

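```bash
python3 - <<'E'
from h import *
def ball(im,x0,x1,y0,y1,th=28):
    g=im[y0:y1,x0:x1].max(2)<th; m,uv,a=comp(g)
    cs,_=cv2.findContours(cv2.morphologyEx(m.astype(np.uint8),cv2.MORPH_OPEN,np.ones((3,3))),cv2.RETR_EXTERNAL,cv2.CHAIN_APPROX_NONE)
    (u,v),r=cv2.minEnclosingCircle(max(cs,key=cv2.contourArea)); print((u+x0,v+y0),r,uv+[x0,y0],a); return (u+x0,v+y0)
pw=dict(np.load("w5.npz")); w=cv2.imread("pics/w5.png")
pt=arm.camera_params("top"); ps=arm.camera_params("side")
bw=ball(w,335,390,125,175,45); bt=ball(cv2.imread("pics/t5.png"),424,446,260,282,60)
P=[q["K"]@np.c_[q["R"],q["t"]] for q in (pw,pt)]
X=cv2.triangulatePoints(P[0],P[1],np.array(bw),np.array(bt)).ravel(); X=X[:3]/X[3]
d=X[:2]-C0
print("knob",X,"dist",np.hypot(*d),"ang",np.arctan2(d[1],d[0]),"side px",proj(ps,X))
for z in (.076,.079,.082): 
    a=cast(pw,bw,z);b=cast(pt,bt,z); print(z,a[:2],b[:2],np.hypot(*(a[:2]-C0)),np.hypot(*(b[:2]-C0)))
print(lines(pt,cv2.imread("pics/t5.png")[:,:,::-1],c=np.array([.4819,-.1419]),pa=1.62))
E
```

```text
(362.5, 148.5) 14.57748031616211 [362.57165109 148.50934579] 642
(434.69999980926514, 271.0) 3.4482879638671875 [434.66666667 271.        ] 42
knob [ 0.46322553 -0.27747834  0.08011572] dist 0.1369415615500982 ang -1.7120148652941545 side px [353.68976972 196.54049037]
0.076 [ 0.46379295 -0.27763934] [ 0.46285773 -0.27856263] 0.1370223415840633 0.13806698792406802
0.079 [ 0.4639003  -0.27725992] [ 0.46283751 -0.27789697] 0.1366318298154682 0.13741101921273227
0.082 [ 0.46400764 -0.2768805 ] [ 0.46281729 -0.2772313 ] 0.13624133994578544 0.13675514718824663
(None, np.float64(1.6240000000000006), np.float64(0.024819347291981736), np.float64(163.33333333333334))
```

```bash
cat >> h.py <<'E'
LV=np.array([np.cos(-1.712),np.sin(-1.712)])
def knob(th,dz=.010):
    return np.r_[C0+LV*(.101+.05*np.cos(.803-th)),.046+.05*np.sin(.803-th)+dz]
E
python3 - <<'E'
from h import *
yaw=-.141
k=knob(.055); print(k)
arm.move_pose(np.r_[k[:2],.125],ori(yaw))
arm.line_to(np.r_[k[:2],.102],speed=.1); arm.pause(.2)
f0=arm.current_ft_force()
hit=arm.line_to(np.r_[k[:2],.084],speed=.02,threshold=2.5)
e=arm.current_ee_pos(); print(hit,e,(e-k)*1e3,f0,arm.current_ft_force(),arm.current_time())
snap("wrist","w6"); snap("side","s6")
im=cv2.imread("pics/s6.png"); cv2.imwrite("pics/s6z.png",cv2.resize(im[150:290,280:420],None,fx=4,fy=4,interpolation=cv2.INTER_CUBIC))
E
```

```text
[ 0.46312748 -0.27818252  0.0900087 ]
True [ 0.46305491 -0.27849097  0.0902972 ] [-0.07257161 -0.30845072  0.28849702] [ 0.00421395  0.61596607 -0.12365885] [-0.2034207   0.50131855  3.35860703] 14.6
```

View pics/w6.png

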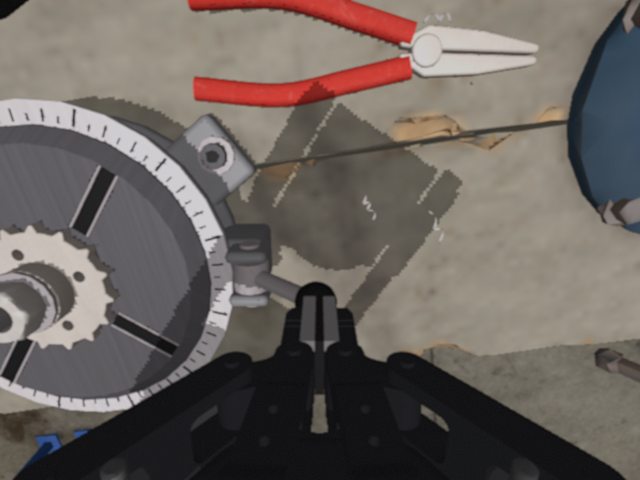

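View pics/s6z.png

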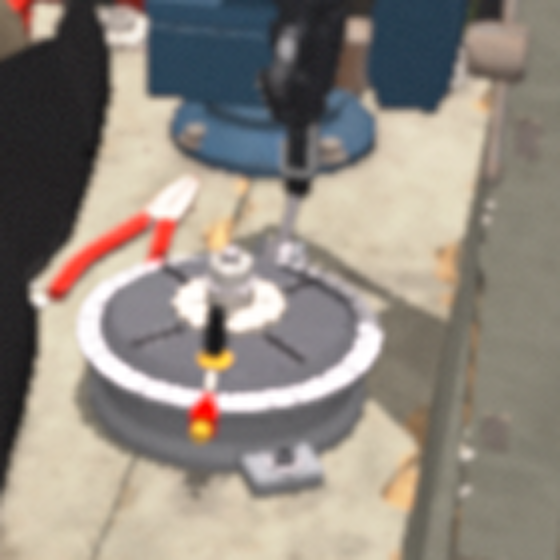

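```bash
python3 - <<'E'
from h import *
s=np.array([.0008,0,0])
for th in np.arange(.13,.80,.085).tolist()+[.80]:
    hit=arm.line_to(knob(th)+s,speed=.02,threshold=25)
    e=arm.current_ee_pos(); f=arm.current_ft_force()
    print(round(th,3),hit,np.round(f,1),np.round((e-knob(th)-s)*1e3,1),round(arm.current_time(),2))
    if hit or np.linalg.norm(f)>35: break
E
```

```text
0.13 False [-4.  -1.   6.4] [-0.6 -0.6  0.6] 15.05
0.215 False [-4.  -1.8  7.9] [-0.7 -1.2  0.9] 15.41
0.3 False [-4.2 -3.5  8.8] [-0.7 -1.9  1.1] 15.77
0.385 False [-5.5 -4.7  9. ] [-0.8 -2.6  1.3] 16.12
0.47 False [-3.7 -4.2  8.4] [-0.1 -2.8  1.6] 16.48
0.555 False [-5.  -5.7  8.5] [ 0.2 -3.3  1.8] 16.84
0.64 False [-4.6 -6.2  9.2] [ 0.5 -3.7  2.2] 17.2
0.725 False [-6.  -8.3 10.3] [ 0.5 -4.5  2.5] 17.56
0.8 False [-4.  -7.5 10.9] [ 1.  -4.8  2.8] 17.89
```

```bash
python3 - <<'E'
from h import *
b=knob(.8)+[.0008,0,0]; 
for dz in (.002,.004,.006,.008,.010):
    hit=arm.line_to(b-[0,0,dz],speed=.01,threshold=15)
    arm.pause(.1); e=arm.current_ee_pos(); f=arm.current_ft_force()
    print(dz,hit,np.round(f,1),np.round((e-b)*1e3,1),round(arm.current_time(),2))
    if hit or f[2]>28: break
arm.pause(.3)
snap("wrist","w7"); snap("side","s7")
im=cv2.imread("pics/s7.png"); cv2.imwrite("pics/s7z.png",cv2.resize(im[150:290,280:420],None,fx=4,fy=4,interpolation=cv2.INTER_CUBIC))
E
```

```text
0.002 False [-4.8 -8.4 11.6] [ 1.  -5.2  1.1] 18.34
0.004 False [-5.8 -8.8 12.5] [ 1.  -5.5 -0.7] 18.79
0.006 False [-8.6 -8.  18.9] [ 1.  -5.8 -1.5] 19.24
0.008 False [-10.9  -6.2  27.1] [ 1.2 -6.  -2. ] 19.69
0.01 False [-14.4  -4.   37.3] [ 1.3 -6.1 -2.5] 20.14
```

View pics/w7.png

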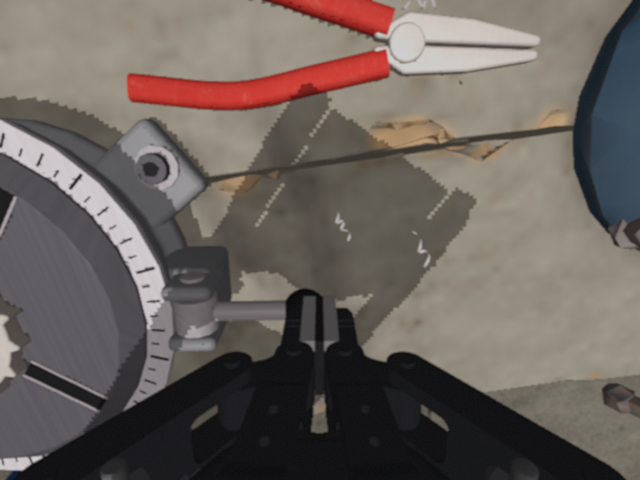

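View pics/s7z.png

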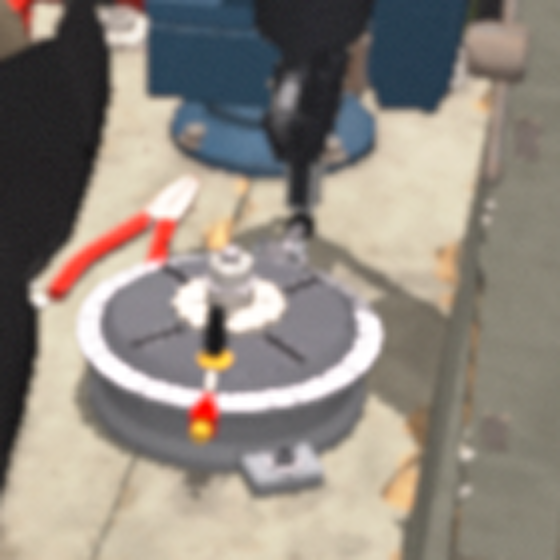

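```bash
python3 - <<'E'
from h import *
e=arm.current_ee_pos(); print(arm.current_ft_force())
arm.line_to(np.r_[e[:2],.075],speed=.03)
arm.line_to(np.r_[e[:2],.19],speed=.15)
arm.move_pose([.395,-.262,.19],ori(0.2)); arm.pause(.2)
p,im=snap("wrist","w8"); np.savez("w8.npz",**p)
arm.move_pose([.42,-.17,.22],ori(1.6)); arm.pause(.2)
p,im=snap("wrist","w9"); np.savez("w9.npz",**p); print(lines(p,im,pa=1.62)); c=centre(p,im,C0); print(lines(p,im,c=c,pa=1.62))
cv2.imwrite("pics/w9z.png",cv2.resize(im[40:200,260:460],None,fx=3.5,fy=3.5,interpolation=cv2.INTER_CUBIC)[:,:,::-1])
print(arm.current_ft_force(),arm.current_time())
E
```

```text
[-14.84436403  -2.74045993  36.94826937]
(np.float64(1.622503225806452), np.float64(1.6190000000000002), np.float64(0.010376254944182263), np.float64(175.77777777777777))
centre [ 0.4829 -0.1421] inner R 0.08026353551370219 n 241 sd 0.00023206162488832735
(np.float64(1.6271386861313872), np.float64(1.6230000000000002), np.float64(0.010376254944182263), np.float64(175.77777777777777))
[ 0.62695473  0.34366992 -0.32049537] 24.65
```

View pics/w8.png

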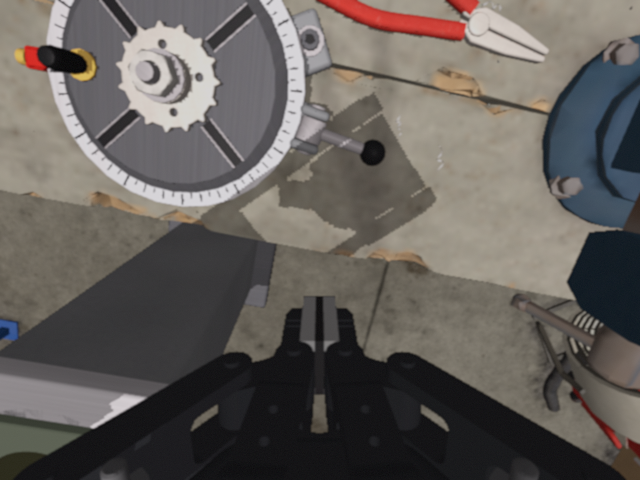

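View pics/w9z.png

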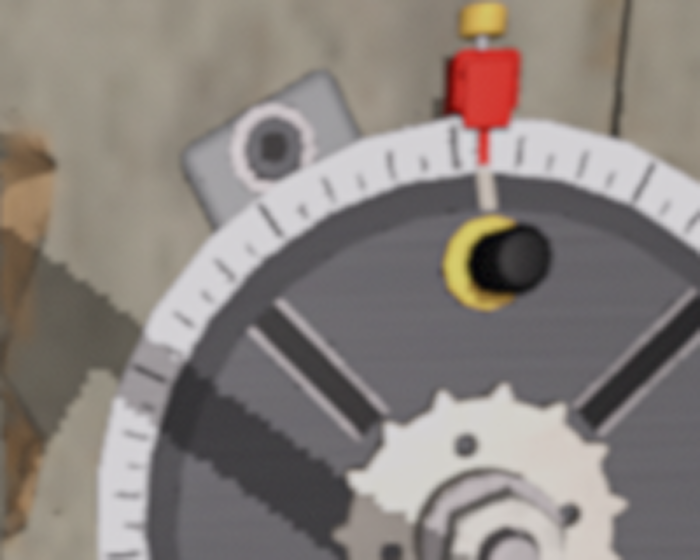

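```bash
python3 - <<'E'
from h import *
p=dict(np.load("w8.npz")); im=cv2.imread("pics/w8.png")
m,uv,a=comp(im[130:175,345:400].max(2)<45); print(uv+[345,130],a)
for th in (0.055,.3,.5,.6,.68,.75,.8): print(th,np.round(proj(p,knob(th,0)),1))
p,im=snap("side","s9"); print([np.round(proj(p,knob(th,0)),1).tolist() for th in (.055,.68,.8)])
p5=dict(np.load("w5.npz")); print(np.round(proj(p5,knob(.055,0)),1),"meas 362.5 148.5")
cv2.imwrite("pics/s9z.png",cv2.resize(im[150:270,290:420],None,fx=5,fy=5,interpolation=cv2.INTER_CUBIC)[:,:,::-1])
pt,it=snap("top","t9")
E
```

```text
[372.59913793 152.46551724] 464
0.055 [360.9 150.3]
0.3 [368.8 152.9]
0.5 [372.1 153.8]
0.6 [372.8 153.9]
0.68 [372.8 153.8]
0.75 [372.6 153.6]
0.8 [372.2 153.3]
[[353.8, 196.5], [354.8, 203.8], [354.7, 205.8]]
[363.7 150. ] meas 362.5 148.5
```

View pics/s9z.png

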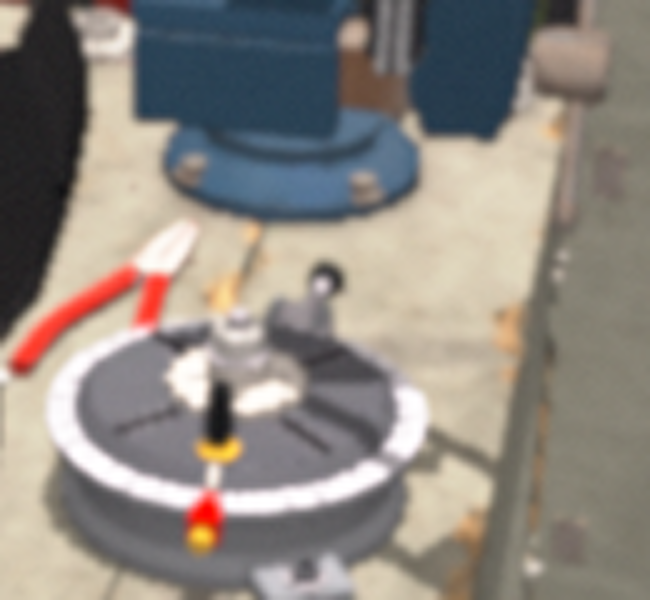

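View pics/t9.png

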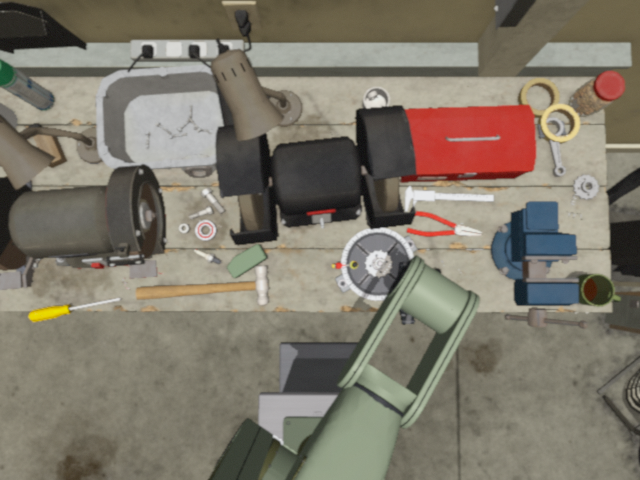

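```bash
python3 - <<'E'
from h import *
arm.pause(.3); print(arm.current_qd().round(4) if hasattr(arm.current_qd(),'round') else arm.current_qd(), arm.current_time())
arm.hand_in(); print("handed in")
E
```

```text
[ 0.0004  0.0001  0.0002  0.0017  0.0005 -0.0008] 25.05
the job is handed in; nothing more can be done
handed in
```

I set the table to the dog's red line, pressed the clamp lever onto its stop, took the hand away and handed the job in at about 25 s of the 48 s.

- **Turning the table:** I kept the fingers closed and pushed the pin clockwise in an arc with one fingertip, at about 3–4 N. The last steps were corrected from the wrist camera. The lines were about 0.0014 rad (0.1 mm) apart before I withdrew.
- **Clamping:** I pressed the ball down along its arc at about 8–16 N total. The force rose steeply at the stop, ending at 37 N vertical and about 40 N total. That is more than the press needed, but below the 60 N lever limit. The fingertip drifted about 6 mm outward from the planned path but stayed on the ball.
- **Lines after clamping:** They differ by about 0.004 rad (0.3 mm, limit 3.5 mm). The dog line is still at 1.62–1.63 rad, as at the start.
- **Lever after release:** In the side picture the ball is at row 205.6, against 205.8 predicted for fully down and 203.8 for 0.68 rad. I read about 0.79 rad by eye, good to roughly 0.05. The wrist view of the ball fits the lowered position to about 1 px, but cannot tell 0.5 from 0.8 rad.
- **Other checks:** The hand was clear and the arm at rest. By eye, the hammer, compound bar, caliper and pliers look unmoved in the top view; I did not measure them.
- **Disagreements:** My first circle fit of the table and my first red mask (it caught the pliers) were wrong, so I replaced them before moving. After that the top and wrist cameras agreed on the table centre to 1 mm.

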